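# Stand the washed printing block up in the drying rack

## Task

The washed printing block lies carved face down on the slats of the drying rack, a little way from the backrest. Push it up to the backrest and tip it up on its far edge until it stands squarely against the backrest with the carved face towards you; that edge stays on the slats, so do not pick the block up or let it drop back or slam. Then swing the steel keeper bar fully shut across its front so it cannot fall forward, and leave everything else where it is.

Things in the scene. Friction and masses are not known exactly. Their poses are not given: they have to be found in the camera images.
- rack: dark wooden drying rack, fixed to the worktop. Origin: on the worktop under the foot line of the front backrest, mid-width; x points to its rear (away from the robot), y to its left, z up. Two posts 20 mm square, 88 mm high, at x = -32, y = +-106 mm; on the right one a steel saddle (top 105 mm up) takes the shut keeper. Skids 33 mm high at y = +-85 mm, out to x = -150 mm
- slats_front (a point): middle of the slats' front end, at the slat tops (rack frame x = -145, y = 0, z = 45 mm). Four slats along x, 14 mm wide, at y = +-42 and +-67 mm, from x = -145 to +45 mm. The 70 mm wide middle gap is open from the front down to the worktop as far as x = -48 mm (a cross bearer 19 to 33 mm high there), so fingers can reach under the block's near edge
- backrest_top (a point): top of the front backrest's front face, mid-width (rack frame x = 9, z = 127 mm). The backrest is a row of wooden slats; their front faces meet the slat tops (z = 45) at x = 0 and lean 0.105 rad (6 degrees) rearwards. Behind it, up to x = +60 mm, a lino tile stands fixed in the rear bay, its top about 150 mm up
- block: printing block: pale plywood with carved lino glued on, a plate 102 (its x) by 152 (its y) by 21 mm (z), 0.2 to 0.4 kg, lying flat, lino underneath. Origin: centre of the underside (carved face); at the start x points roughly to the backrest, z up; upright, x points down and the carved face to -x of the rack. Far edge starts about 10 to 40 mm short of the backrest, turned up to 0.12 rad
- block_foot (a point): centre of the block's far end face (block frame x = +51, y = 0, z = 10.5 mm); with the block upright it lies on the slats, about 11 mm in front of the backrest
- keeper (a joint): keeper bar's hinge, upright axis on the left post: 0 = shut (bar along -y of the rack, at its stop, rear side 27 mm in front of the backrest foot line); grows as it swings forward and out to the left (pi/2: bar points to -x of the rack), at most 2.6; starts 1.95 to 2.35. Stiff: stays where left, 0.04 N m moves it. Round steel rod 10 mm thick, centre 98 mm up
- keeper_pivot (a point): pivot of the keeper bar, on its centre line (rack frame x = -32, y = +106, z = 98 mm)
- keeper_end (a point): top of the keeper bar's upturned end, 234 mm from the pivot, 128 mm up (rod centre; 133 with its round end)
- baren: bystander: round wooden baren (flat disc with a knob), 122 across, 43 high (mm); origin at the centre of its underside
- tape_1: bystander: roll of tape lying flat, 104 across, 25 high (mm); origin at the centre of its underside
- tube_2: bystander: small ink tube lying flat, 146 long, 28 high (mm); origin at the centre of its underside
- lino_cutter_3: bystander: lino gouge with a turned wooden handle, 123 long, 25 high (mm); origin at the centre of its underside
- jar_1: bystander: glass jar with a dark lid, 70 across, 86 high (mm); origin at the centre of its underside

How it is judged:
On the way, in this order (a step that is already met when the one before it is completed fails the run):
1. the block stands upright on its far edge against the backrest, the keeper bar still open (angle between block's own x axis and vertical above 2.9 rad and angle between the y axis of block and the y axis of rack, either way round below 0.12 rad and x of block_foot in the frame of rack above -0.025 m and z of block_foot in the frame of rack between 0.038 and 0.052 m and value of joint keeper above 1 rad), for 0.2 s.
2. the keeper bar is swung shut (value of joint keeper below 0.08 rad), for 0.2 s.
At the end, for the whole second after the job is handed in: the block stands at rest on its far edge (its x axis within 0.24 rad of straight down, its y axis within 0.12 rad of the rack's), its foot on the slats (foot centre 38 to 52 mm up) and no more than 25 mm in front of the backrest foot line, and the keeper bar is shut (below 0.08 rad) (angle between block's own x axis and vertical above 2.9 rad and angle between the y axis of block and the y axis of rack, either way round below 0.12 rad and x of block_foot in the frame of rack above -0.025 m and z of block_foot in the frame of rack between 0.038 and 0.052 m and value of joint keeper below 0.08 rad and linear speed of block below 0.02 m/s and angular speed of block below 0.1 rad/s); the robot touches nothing.
It fails at once if the block's far edge is lifted off the slats (foot centre over 75 mm up) (height (world z) of block_foot above 0.075 m).
It fails at once if the block drops back or slams (turns faster than 5 rad/s) (angular speed of block above 5 rad/s).
It fails at once if a bystander is moved more than 20 mm (distance of any of baren, tape_1, tube_2, lino_cutter_3, jar_1 from where it was at the start of the episode above 0.02 m).
It also fails if it takes over 64 s, if anything falls off the work surface, if the arm or the gripper's body presses on something with over 40 N, if the wrist force passes 120 N, or if a joint passes its speed limit or range.

## Robot

A 6-joint arm with a two-finger parallel gripper is mounted at the origin on the work surface; the furniture and walls round the work are solid. World frame = base frame: x ahead of the robot, y to its left, z up, the work surface at z = 0. Lengths are in m, angles in rad, forces in N, time in s.
With the tool pointing down it reaches from about 0.375 to 0.9 m from the base axis. Payload 3.1 kg.
Tool frame: the origin (TCP) lies midway between the tips of the shut fingers; the grasp point (between the pads) lies 19 mm behind it; z points along the fingers, y is the line along which they close (so a half turn about z gives the same grasp; the last joint's range is limited). The gripper opens to 85 mm and grips with 20 to 120 N. Pads are 22 mm wide; open, the fingers measure 114 mm over their backs; the gripper's body (76 mm by 85 mm) begins 54 mm behind the grasp point. The pads swing forward as they close: fully open they stand 13 mm farther back than shut.
Start: joints at [-1.472, 0.527, 1.433, -0, 1.181, -0.178], TCP at [0.171, -0.601, 0.231] pointing down, gripper open.
Joint ranges: [-3.08, 3.08], [-0.75, 2.2], [0.22, 2.44], [-1.43, 4.57], [0, 2.65], [-2.85, 2.85]. Speed limits (rad/s): [2.79, 2.79, 3.14, 3.14, 3.14, 3.14].

## Interface

Orientations are given as a unit quaternion [x, y, z, w].
In Python, from station import manip gives the robot as it stands.
- The arm moves only by the tool drive_tool, never from a script. Its argument "motion" is a list that holds one entry, the list of rows, each a list of 5 numbers: the finger opening in mm, from 0 to 85.4, then the shift along the tool's x, y, z in units of 30 mm (1.0 is 30 mm), then the turn about the tool's z in units of 8 degrees (1.0 is 8 degrees). In form: [[[fingers, x, y, z, yaw], ...]]. A call has 1 to 10 rows; each row is the pose to reach, as a shift and turn from the pose commanded when the call began, along the tool's axes at that moment; what a row does not reach only later rows make up. A row lasts 1/10 s, in which the tool goes at most 50 mm and 8.59 degrees, less where a joint would pass 70% of its speed; a pose out of reach is approached as far as the arm can. A call with a gripper value outside its range is refused whole. The fingers move at their own pace and stop on an object; "squeeze" is the grip in N (left out, the last holds). Time passes only in rows, so rows that repeat a pose let the fingers close. It gives the time, the measured TCP pose, the force, the opening and the grip force at its end, in the units of the state.
- manip.sense(): the state, without advancing time (a new reading comes with each control period).
- manip.snapshot(name): name is "side" or "top"; returns the picture (480x640x3 uint8, red, green, blue); there is no depth.
- manip.camera_model(name): a dict with "fov_y" (degrees; the focal length in pixels is half the picture's height over the tangent of half this angle, whatever the lens; pixels are square), "cx", "cy" (the principal point, pixels), "origin" and "orientation" of the camera in the world. Camera axes: x right, y up, looking along -z (the intrinsics and any distortion apply to the point x, -y, -z); pixel columns grow to the right and rows downward; lengths in m; the calibration is good to about 2 mm. A picture is of the moment at which its call begins. camera_model takes no time and is no camera call.
- manip.sign_off(): hands the job in; it is judged then, once.
The state is a dict: "t": time; "q": joint angles; "qd": joint speeds; "tau": joint torques, N m; "tcp_pos": TCP position; "tool_rot": TCP orientation; "force": force on the tool from outside, world axes, zero at the start; "ft_torque": the same for the moment, N m; "finger_gap": opening from 0.0 (shut) to 1.0 (fully open); "gripper_force": force on a finger pad.
Only numpy, scipy, OpenCV 4.12 (cv2) and the standard library are available. Lean on these libraries where they do the work, as an engineer would, in place of code of your own. Each camera call takes 0.05 s, during which the arm holds its last target. There are 200 camera calls.

## Working session

There is one attempt and no reset: what is moved stays moved. The work goes in short steps, Python scripts to look and compute and a tool call to move; the robot and the scene stay as the last step left them, time stands still between calls to the robot, and variables do not carry over. Pictures are saved under pics/ and viewed, at most 10 in all, crops included, and the job is handed in when it is done.

Besides the shell and the picture viewer there is one more tool, called after "Call:" as name(argument=value, ...), one argument or row to a line, values as JSON. drive_tool: Moves the arm, as the interface text tells. Its arguments: {"type":"object","properties":{"motion":{"type":"array","items":{"type":"array","items":{"type":"array","items":{"type":"number"}}}},"squeeze":{"type":"number"}},"required":["motion"]}

```bash
ls; mkdir -p pics; python3 - <<'E'
from station import manip
import cv2
for n in("side","top"):
    im=manip.snapshot(n); cv2.imwrite(f"pics/{n}0.png",im[:,:,::-1]); print(n,manip.camera_model(n))
s=manip.sense(); print(s)
E
```

```text
pics
side {'fov_y': 56.969074953656964, 'cx': 321.2264107674618, 'cy': 242.1598524485867, 'origin': array([0.19184308, 0.53938152, 0.71723231]), 'orientation': array([-0.09451213,  0.39452633,  0.88300989, -0.23602959])}
top {'fov_y': 56.686195201875464, 'cx': 315.12355364277244, 'cy': 242.76618366888883, 'origin': array([ 0.38955327, -0.05975703,  1.0213092 ]), 'orientation': array([ 0.03256623, -0.04966409, -0.69966764,  0.71199586])}
{'t': 0.1, 'q': array([-1.47249220e+00,  5.28378222e-01,  1.43375709e+00, -4.69824834e-06,
        1.18138631e+00, -1.78512574e-01]), 'qd': array([ 9.96992982e-04, -2.93965552e-03, -1.67482176e-03, -4.32941504e-05,
       -2.59905598e-04, -1.21089352e-03]), 'tau': array([-2.29775414e-04, -4.43304956e+01, -1.78586197e+01, -3.25401224e-04,
        3.86677275e-03,  9.26124670e-06]), 'tcp_pos': array([ 0.17076604, -0.60056402,  0.23043381]), 'tool_rot': array([ 9.90436261e-01,  1.37967684e-01,  3.64987784e-05, -9.63793346e-04]), 'force': array([-0.15840499, -0.47142975,  0.12698556]), 'ft_torque': array([-0.00763832,  0.04676937,  0.01996449]), 'gripper_force': 0.0, 'finger_gap': 0.9995746556169297}
```

View pics/side0.png

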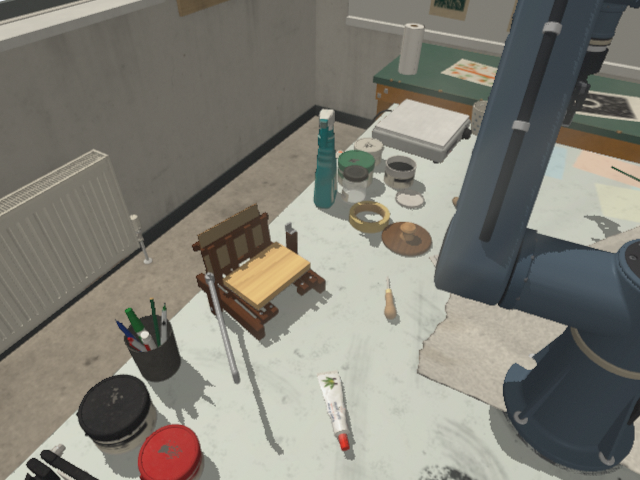

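View pics/top0.png

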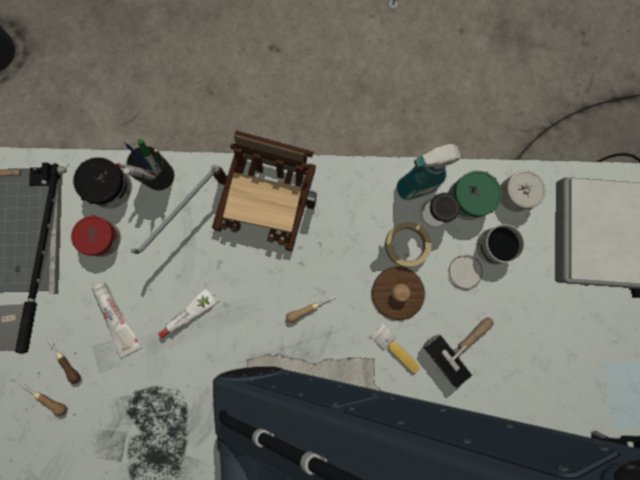

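The side view shows the rack with the block around (265,272), and the keeper from its pivot at (210,277) to its end at (236,380). In the top view the rack is around (265,195), with the keeper from (219,174) to (136,251). I'll enlarge both to get exact pixels.

```bash
python3 - <<'E'
import cv2,numpy as np
a=cv2.imread("pics/side0.png")[195:395,180:340]; b=cv2.imread("pics/top0.png")[120:260,120:330]
a=cv2.resize(a,None,fx=3,fy=3,interpolation=cv2.INTER_CUBIC); 
b=cv2.resize(b,None,fx=3.8,fy=3.8,interpolation=cv2.INTER_CUBIC)
def grid(im,x0,y0,f):
    for i in range(0,int(im.shape[1]/f)):
        if (x0+i)%20==0: cv2.line(im,(int(i*f),0),(int(i*f),5),(0,0,255),1); cv2.putText(im,str(x0+i),(int(i*f),16),0,.4,(0,0,255),1)
    for i in range(0,int(im.shape[0]/f)):
        if (y0+i)%20==0: cv2.line(im,(0,int(i*f)),(5,int(i*f)),(0,0,255),1); cv2.putText(im,str(y0+i),(6,int(i*f)+4),0,.4,(0,0,255),1)
grid(a,180,195,3);grid(b,120,120,3.8)
cv2.imwrite("pics/sidez.png",a);cv2.imwrite("pics/topz.png",b)
E
```

```text
(no output)
```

View pics/sidez.png

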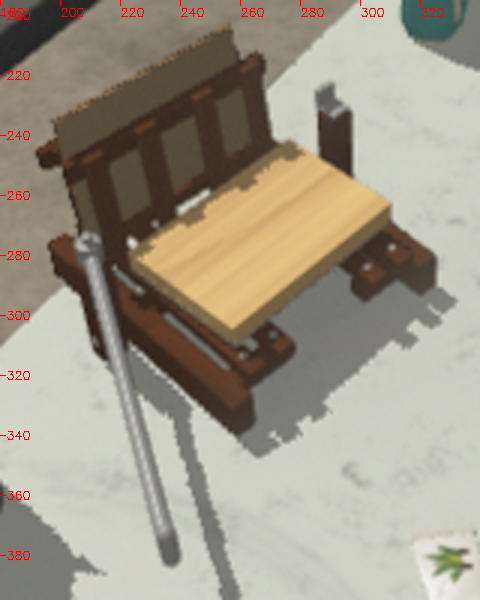

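View pics/topz.png

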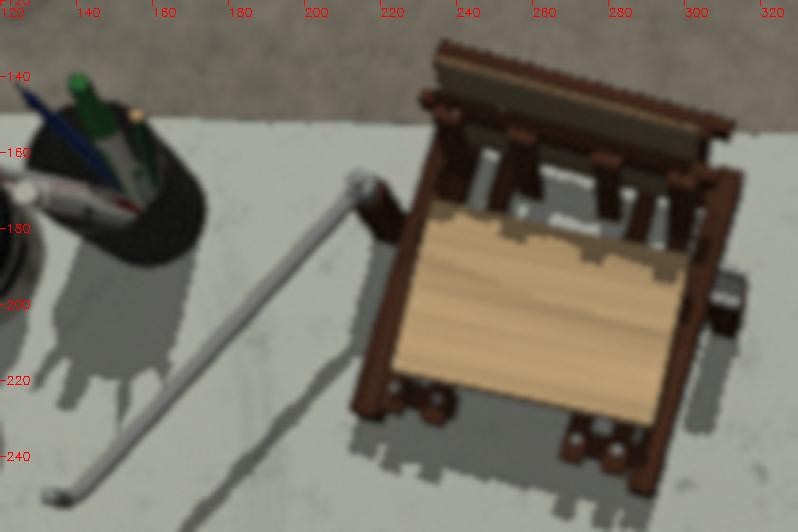

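Side crop: the block's top corners are at (223.3,279), (276.7,242.7), (310,264) and (258.5,305.5). The pivot is at (210,277) and the bar's end at (236.5,380). Top crop: the corners are at (233,173.5), (301.5,186.5), (292.4,231.8) and (223.2,217.4), with the bar tip at (133,251), pivot (214,168.5) and saddle (313,195). Next I fit the poses.

```bash
cat > h.py <<'E'
import numpy as np
from scipy.spatial.transform import Rotation as R
from scipy.optimize import least_squares
from station import manip
C={n:manip.camera_model(n) for n in("side","top")}
def proj(n,P):
    c=C[n]; p=R.from_quat(c["orientation"]).inv().apply(np.atleast_2d(P)-c["origin"])
    f=240/np.tan(np.radians(c["fov_y"]/2))
    return np.c_[c["cx"]+f*p[:,0]/-p[:,2], c["cy"]+f*p[:,1]/p[:,2]]
def rackpt(r,p):
    p=np.atleast_2d(np.array(p,float)); c,s=np.cos(r[2]),np.sin(r[2])
    return np.c_[r[0]+c*p[:,0]-s*p[:,1], r[1]+s*p[:,0]+c*p[:,1], p[:,2]]
E
cat > fit.py <<'E'
from h import *
S=lambda u,v:(180+u/3,195+v/3); T=lambda u,v:(120+u/3.8,120+v/3.8)
def tri(a,b):
    def f(P): return np.r_[proj("side",P)[0]-a, proj("top",P)[0]-b]
    s=least_squares(f,[.7,.1,.05]); return s.x, s.fun
B=[(S(130,252),T(430,203)),(S(290,143),T(690,253)),(S(390,207),T(655,425)),(S(237,330),T(392,370))]
P=[]
for a,b in B:
    x,r=tri(a,b); P.append(x); print("corner",x.round(4),r.round(1))
P=np.array(P); print("edges",[np.linalg.norm(P[i]-P[i-1]).round(4) for i in range(4)])
for nm,a,b in [("pivot",S(90,242),T(362,184)),("end",S(170,545),T(50,497)),("saddle",S(330,95),T(733,285)),("skidL",S(245,400),T(369,408)),("slat top L corner",S(262,65),T(733,125))]:
    print(nm,*[v.round(4) for v in tri(a,b)])
# block fit, 21mm on slats: top z=.066 fixed
loc=np.array([(51,76),(51,-76),(-51,-76),(-51,76)])/1000
def fb(v):
    Q=np.c_[rackpt(v,np.c_[loc,np.zeros(4)])[:,:2],np.full(4,v[3])]
    return np.r_[(proj("side",Q)-[b[0] for b in B]).ravel(),(proj("top",Q)-[b[1] for b in B]).ravel()]
s=least_squares(fb,[.7,.1,-.2,.066],loss="soft_l1"); print("block",s.x.round(4),fb(s.x).reshape(-1,2).round(1).tolist())
# rack fit
obs=[("side",S(90,242),(-32,106,104)),("top",T(362,184),(-32,106,104)),
("side",S(330,95),(-32,-106,105)),("top",T(733,285),(-32,-106,105)),
("top",T(369,408),(-150,85,33)),("top",T(643,485),(-150,-85,33)),
("top",T(400,403),(-145,67,45)),("top",T(437,418),(-145,42,45)),("top",T(572,455),(-145,-42,45)),("top",T(618,463),(-145,-67,45)),
]
def fr(v): return np.concatenate([proj(n,rackpt(v,np.array(p)/1000))[0]-q for n,q,p in obs])
s=least_squares(fr,[.75,.1,-.2],loss="soft_l1"); r=s.x; print("rack",r.round(4),fr(r).reshape(-1,2).round(1).tolist())
def fk(k):
    e=rackpt(r,[(-.032-.234*np.sin(k[0]),.106-.234*np.cos(k[0]),.13)])
    return proj("top",e)[0]-T(50,497)
k=least_squares(fk,[2.1]); print("keeper",k.x,k.fun)
e=rackpt(r,[(-.032-.234*np.sin(k.x[0]),.106-.234*np.cos(k.x[0]),z) for z in(.098,.130)]); print(e, proj("side",e),proj("top",e))
E
python3 fit.py
```

```text
corner [0.6511 0.1003 0.0638] [-0.2 -0.1  0.1  0.2]
corner [ 0.6257 -0.0509  0.0563] [-0.7 -0.2  0.3  0.7]
corner [ 0.5262 -0.0318  0.0557] [ 0.2  0.  -0.1 -0.2]
corner [0.5523 0.1182 0.0619] [-0.6 -0.1  0.3  0.6]
edges [np.float64(0.1005), np.float64(0.1534), np.float64(0.1013), np.float64(0.1524)]
pivot [0.6509 0.132  0.1022] [-0.0599 -0.0175  0.0298  0.0621]
end [0.4697 0.2852 0.1184] [-0.9083 -0.2252  0.4925  1.1497]
saddle [ 0.6011 -0.0745  0.0954] [ 0.5654  0.131  -0.2141 -0.5229]
skidL [0.5356 0.138  0.0233] [-0.6301 -0.1492  0.2912  0.7009]
slat top L corner [ 0.6815 -0.0788  0.0919] [-5.9357 -1.5509  2.3692  5.3372]
block [ 0.589   0.034  -0.1854  0.0596] [[-0.5, 0.7], [-0.8, -1.0], [0.6, -0.9], [-0.7, 0.5], [0.9, -0.1], [-0.1, 0.6], [-0.4, 0.1], [0.5, 0.6]]
rack [ 0.6589  0.0203 -0.2419] [[-0.8, -1.5], [0.4, -1.2], [0.0, -3.6], [0.1, -2.2], [-0.9, 0.9], [0.5, 0.2], [-1.7, 1.3], [-0.5, 0.3], [0.8, 0.3], [-0.4, 1.1]]
keeper [2.0209249] [ 0.91875952 -1.04250474]
[[0.47309839 0.28019683 0.098     ]
 [0.47309839 0.28019683 0.13      ]] [[237.45594183 380.0693741 ]
 [235.1537719  368.6955973 ]] [[139.94890935 251.30133166]
 [134.07665425 249.74696895]]
```

```bash
cat >> h.py <<'E'
RK=np.array([.6589,.0203,-.2419])
def st(target=None,rack=RK):
    """state in rack frame; move in tool units to a rack-frame TCP target (x,y,z)"""
    s=manip.sense(); p=s["tcp_pos"]; Rt=R.from_quat(s["tool_rot"]).as_matrix()
    c,sn=np.cos(rack[2]),np.sin(rack[2]); W=np.array([[c,-sn,0],[sn,c,0],[0,0,1]])
    pr=W.T@(p-[rack[0],rack[1],0]); yaw=np.arctan2(Rt[1,0],Rt[0,0])
    print("t",round(s["t"],2),"rack tcp mm",(pr*1e3).round(1),"yaw units to align",round(np.degrees(yaw-rack[2])/8,2),"F rack",(W.T@s["force"]).round(1),"gap",round(s["finger_gap"],2),"tilt",Rt[2,2].round(4))
    if target is not None: print("units",(Rt.T@W@(np.array(target)/1e3-pr)/.03).round(2))
E
python3 - <<'E'
from h import *
st((-165,0,200))
E
```

```text
t 0.1 rack tcp mm [-325.2 -719.7  230.4] yaw units to align 3.72 F rack [-0.  -0.5  0.1] gap 1.0 tilt -1.0
units [ 16.53 -18.19   1.05]
```

Call:
drive_tool(
  motion=[
    [[20,1.1,-1.2,0,0.5],[20,2.2,-2.4,0,1.2],[20,3.3,-3.6,0,2],[20,4.4,-4.8,0,2.8],[20,5.5,-6.0,0,3.7],[20,6.6,-7.2,0,3.7],[20,7.7,-8.4,0,3.7],[20,8.8,-9.6,0,3.7],[20,8.8,-9.6,0,3.7]],
  ],
)

```text
t: 1.0
tcp_pos: [0.3464, -0.2456, 0.2308]
tool_rot: [0.993, -0.116, -0.001, -0.002]
force: [-0.5, -0.3, 0.4]
finger_gap: 0.235
gripper_force: 0.0
```

```bash
python3 - <<'E'
from h import *
st((-165,0,200))
E
```

```text
t 1.0 rack tcp mm [-239.7 -333.1  230.8] yaw units to align 0.07 F rack [-0.4 -0.4  0.4] gap 0.23 tilt -1.0
units [  2.59 -11.07   1.07]
```

Call:
drive_tool(
  motion=[
    [[20,0.4,-1.6,0,0],[20,0.8,-3.2,0,0],[20,1.2,-4.8,0,0],[20,1.5,-6.4,0,0],[20,1.9,-8,0.3,0],[20,2.2,-9.5,0.6,0],[20,2.5,-11,1,0],[20,2.5,-11,3,0],[20,2.5,-11,4.3,0],[20,2.5,-11,4.3,0]],
  ],
)

```text
t: 2.0
tcp_pos: [0.4923, 0.0511, 0.0956]
tool_rot: [0.993, -0.119, -0.008, 0.0]
force: [-1.4, -0.2, -0.4]
finger_gap: 0.234
gripper_force: 0.0
```

```bash
python3 - <<'E'
from h import *
import cv2
st((-150,0,35))
a=manip.snapshot("side")[190:390,180:420,::-1];b=manip.snapshot("top")[120:320,180:420,::-1]
np.save("a.npy",a)
cv2.imwrite("pics/c1.png",np.hstack([cv2.resize(i,None,fx=1.66,fy=1.66,interpolation=cv2.INTER_CUBIC) for i in(a,b)]))
E
```

```text
t 2.0 rack tcp mm [-169.2  -10.    95.6] yaw units to align 0.02 F rack [-1.3 -0.5 -0.4] gap 0.23 tilt -0.9999
units [ 0.67 -0.34  2.01]
```

View pics/c1.png

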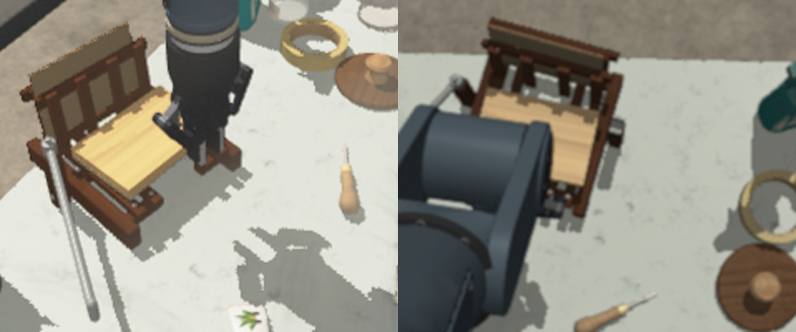

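The side view shows the gripper hanging in front of the rack, mid-width, at crop (205,150), and clear of the block. I'll go down into the middle gap.

Call:
drive_tool(
  motion=[
    [[20,0.3,-0.3,1,0],[20,0.5,-0.3,2,0],[20,0.5,-0.3,2.4,0],[20,0.5,-0.3,2.4,0],[20,0.5,-0.3,2.4,0]],
  ],
)

```text
t: 2.6
tcp_pos: [0.5149, 0.0555, 0.0324]
tool_rot: [0.993, -0.12, 0.001, -0.0]
force: [0.3, 0.1, -0.6]
finger_gap: 0.236
gripper_force: 0.0
```

```bash
python3 - <<'E'
from h import *
st((-122,0,24))
E
```

```text
t 2.6 rack tcp mm [-148.2   -0.3   32.4] yaw units to align 0.01 F rack [ 0.3  0.2 -0.6] gap 0.24 tilt -1.0
units [ 0.87 -0.01  0.28]
```

Call:
drive_tool(
  motion=[
    [[20,0,0,0.35,0],[20,0.3,0,0.35,0],[20,0.5,0,0.35,0],[20,0.6,0,0.35,0],[20,0.7,0,0.35,0],[20,0.8,0,0.35,0],[20,0.9,0,0.35,0],[20,0.9,0,0.35,0]],
  ],
)

```text
t: 3.4
tcp_pos: [0.541, 0.0493, 0.0198]
tool_rot: [0.993, -0.12, 0.001, 0.0]
force: [-0.0, 0.5, -0.3]
finger_gap: 0.232
gripper_force: 0.0
```

```bash
python3 - <<'E'
from h import *
st((-113,0,22))
E
```

```text
t 3.4 rack tcp mm [-121.4   -0.    19.8] yaw units to align 0.01 F rack [-0.2  0.5 -0.3] gap 0.23 tilt -1.0
units [ 0.28 -0.   -0.07]
```

Call:
drive_tool(
  motion=[
    [[20,0.1,0,0,0],[20,0.2,0,0,0],[20,0.3,0,0,0],[20,0.35,0,0,0],[20,0.4,0,0,0],[20,0.4,0,0,0]],
  ],
)

```text
t: 4.0
tcp_pos: [0.5426, 0.0488, 0.0185]
tool_rot: [0.993, -0.12, -0.01, -0.001]
force: [-12.8, 4.6, 4.2]
finger_gap: 0.234
gripper_force: 0.0
```

```bash
python3 - <<'E'
from h import *
import cv2
st((-113,0,22))
a=manip.snapshot("side")[190:340,190:340,::-1]; b=manip.snapshot("top")[130:280,190:340,::-1]
cv2.imwrite("pics/c2.png",np.hstack([cv2.resize(i,None,fx=2.66,fy=2.66,interpolation=cv2.INTER_CUBIC) for i in(a,b)]))
E
```

```text
t 4.0 rack tcp mm [-1.197e+02 -1.000e-01  1.850e+01] yaw units to align 0.01 F rack [-13.6   1.4   4.2] gap 0.23 tilt -0.9998
units [ 0.22 -0.   -0.12]
```

View pics/c2.png

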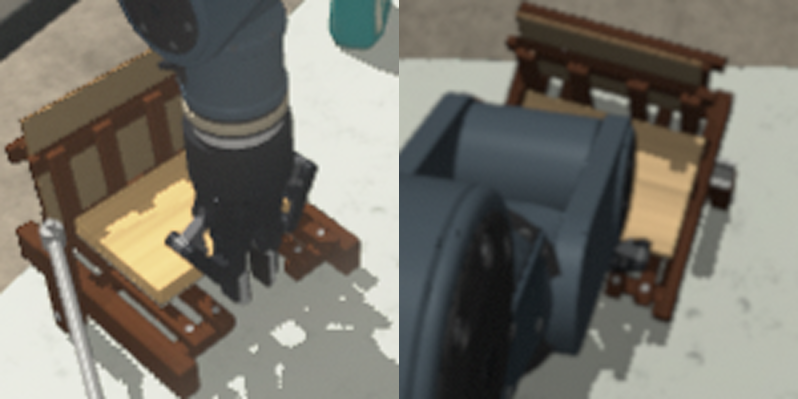

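Resistance is 13.6 N at TCP x = -120, so the block is up against the backrest and square by eye. Next I try a small friction lift.

Call:
drive_tool(
  motion=[
    [[20,0,0,-0.15,0],[20,0,0,-0.3,0],[20,0,0,-0.4,0],[20,0,0,-0.5,0],[20,0,0,-0.5,0]],
  ],
)

```text
t: 4.6
tcp_pos: [0.5456, 0.0483, 0.0337]
tool_rot: [0.993, -0.12, -0.007, -0.001]
force: [-9.4, 4.1, -0.4]
finger_gap: 0.235
gripper_force: 0.0
```

```bash
python3 - <<'E'
from h import *
import cv2
st((-113,0,22))
a=manip.snapshot("side")[190:340,190:340,::-1]; b=manip.snapshot("top")[130:280,190:340,::-1]
cv2.imwrite("pics/c3.png",np.hstack([cv2.resize(i,None,fx=2.66,fy=2.66,interpolation=cv2.INTER_CUBIC) for i in(a,b)]))
E
```

```text
t 4.6 rack tcp mm [-1.167e+02  1.000e-01  3.370e+01] yaw units to align 0.01 F rack [-10.1   1.8  -0.4] gap 0.24 tilt -0.9999
units [0.13 0.   0.39]
```

View pics/c3.png

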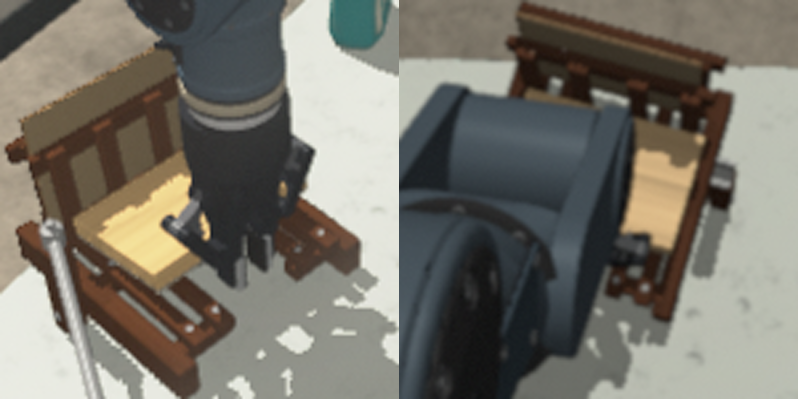

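It works: the near edge has risen about 15 mm with the finger (near-left corner at crop (155,288), before at (165,303)). I'll carry on along the arc.

Call:
drive_tool(
  motion=[
    [[20,0,0,-0.1,0],[20,0,0,-0.2,0],[20,0,0,-0.3,0],[20,0,0,-0.4,0],[20,0,0,-0.5,0],[20,0,0,-0.6,0],[20,0,0,-0.7,0],[20,0,0,-0.7,0]],
  ],
)

```text
t: 5.5
tcp_pos: [0.5473, 0.0477, 0.055]
tool_rot: [0.993, -0.12, -0.005, -0.0]
force: [-6.2, 2.4, -0.6]
finger_gap: 0.236
gripper_force: 3.5
```

```bash
python3 - <<'E'
from h import *
st((-109,0,70))
E
```

```text
t 5.5 rack tcp mm [-1.149e+02 -1.000e-01  5.500e+01] yaw units to align 0.01 F rack [-6.6  0.8 -0.6] gap 0.24 tilt -1.0
units [ 0.19 -0.   -0.5 ]
```

Call:
drive_tool(
  motion=[
    [[20,0,0,-0.12,0],[20,0.03,0,-0.24,0],[20,0.07,0,-0.37,0],[20,0.11,0,-0.5,0],[20,0.16,0,-0.62,0],[20,0.2,0,-0.74,0],[20,0.25,0,-0.85,0],[20,0.25,0,-0.85,0]],
  ],
)

```text
t: 6.3
tcp_pos: [0.5549, 0.0458, 0.0808]
tool_rot: [0.993, -0.12, -0.005, -0.0]
force: [-7.4, 1.6, 1.9]
finger_gap: 0.234
gripper_force: 3.8
```

```bash
python3 - <<'E'
from h import *
import cv2
st((-95,0,92))
a=manip.snapshot("side")[190:340,190:340,::-1]; b=manip.snapshot("top")[130:280,190:340,::-1]
cv2.imwrite("pics/c4.png",np.hstack([cv2.resize(i,None,fx=2.66,fy=2.66,interpolation=cv2.INTER_CUBIC) for i in(a,b)]))
E
```

```text
t 6.3 rack tcp mm [-107.1   -0.2   80.8] yaw units to align 0.01 F rack [-7.6 -0.2  1.9] gap 0.23 tilt -1.0
units [ 0.4  -0.   -0.38]
```

View pics/c4.png

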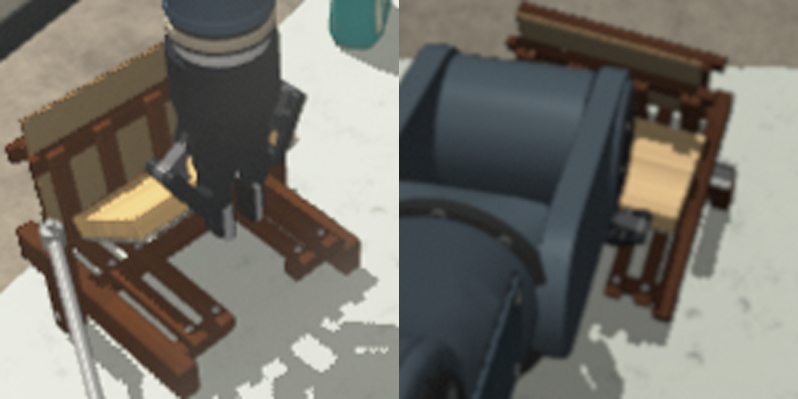

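The block is at about 37° with its foot against the backrest. I keep following the arc.

Call:
drive_tool(
  motion=[
    [[20,0.07,0,-0.12,0],[20,0.15,0,-0.24,0],[20,0.23,0,-0.35,0],[20,0.32,0,-0.46,0],[20,0.41,0,-0.56,0],[20,0.5,0,-0.66,0],[20,0.6,0,-0.74,0],[20,0.7,0,-0.82,0],[20,0.8,0,-0.9,0],[20,0.8,0,-0.9,0]],
  ],
)

```text
t: 7.4
tcp_pos: [0.5839, 0.0389, 0.1089]
tool_rot: [0.993, -0.12, 0.001, 0.0]
force: [-1.7, 0.4, 1.8]
finger_gap: 0.234
gripper_force: 0.9
```

```bash
python3 - <<'E'
from h import *
st((-65,0,114))
E
```

```text
t 7.4 rack tcp mm [-77.3   0.  108.9] yaw units to align 0.01 F rack [-1.7 -0.   1.8] gap 0.23 tilt -1.0
units [ 0.41  0.   -0.17]
```

Call:
drive_tool(
  motion=[
    [[20,0.08,0,-0.07,0],[20,0.16,0,-0.13,0],[20,0.24,0,-0.18,0],[20,0.32,0,-0.22,0],[20,0.4,0,-0.26,0],[20,0.48,0,-0.28,0],[20,0.56,0,-0.3,0],[20,0.64,0,-0.3,0],[20,0.7,0,-0.3,0]],
  ],
)

```text
t: 8.3
tcp_pos: [0.6033, 0.0341, 0.1174]
tool_rot: [0.993, -0.12, 0.0, 0.0]
force: [-0.9, 0.4, 0.1]
finger_gap: 0.232
gripper_force: 0.3
```

```bash
python3 - <<'E'
from h import *
import cv2
st((-36,0,120))
a=manip.snapshot("side")[190:340,190:340,::-1]; b=manip.snapshot("top")[130:280,190:340,::-1]
cv2.imwrite("pics/c5.png",np.hstack([cv2.resize(i,None,fx=2.66,fy=2.66,interpolation=cv2.INTER_CUBIC) for i in(a,b)]))
E
```

```text
t 8.3 rack tcp mm [-5.730e+01  1.000e-01  1.174e+02] yaw units to align 0.01 F rack [-1.   0.2  0.1] gap 0.23 tilt -1.0
units [ 0.71  0.   -0.09]
```

View pics/c5.png

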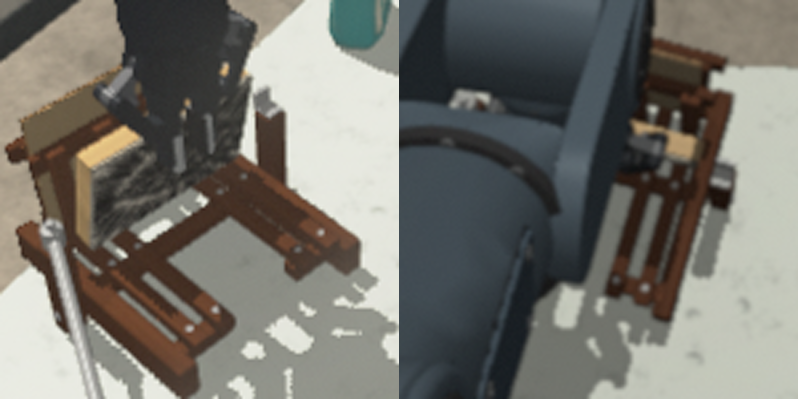

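The carved face now shows, with the block at roughly 75 to 80°, square, and its foot on the slats. I push on slowly.

Call:
drive_tool(
  motion=[
    [[20,0.06,0,0,0],[20,0.12,0,0,0],[20,0.18,0,0,0],[20,0.24,0,0,0],[20,0.3,0,0,0],[20,0.36,0,0,0],[20,0.42,0,0,0],[20,0.48,0,0,0],[20,0.54,0,0,0],[20,0.6,0,0,0]],
  ],
)

```text
t: 9.4
tcp_pos: [0.6206, 0.0299, 0.1173]
tool_rot: [0.993, -0.12, 0.0, -0.0]
force: [0.5, 0.4, 0.0]
finger_gap: 0.236
gripper_force: 0.0
```

Call:
drive_tool(
  motion=[
    [[20,0.06,0,0,0],[20,0.12,0,0,0],[20,0.18,0,0,0],[20,0.24,0,0,0],[20,0.3,0,0,0],[20,0.3,0,0,0]],
  ],
)

```text
t: 10.0
tcp_pos: [0.6295, 0.0277, 0.1173]
tool_rot: [0.993, -0.12, 0.0, -0.0]
force: [-0.1, -0.3, -0.9]
finger_gap: 0.229
gripper_force: 0.2
```

```bash
python3 - <<'E'
from h import *
st((-36,0,120))
E
```

```text
t 10.0 rack tcp mm [-3.030e+01  1.000e-01  1.173e+02] yaw units to align 0.01 F rack [-0.  -0.4 -0.9] gap 0.23 tilt -1.0
units [-0.19  0.   -0.09]
```

Call:
drive_tool(
  motion=[
    [[20,0.08,0,0,0],[20,0.16,0,0,0],[20,0.24,0,0,0],[20,0.3,0,0,0],[20,0.36,0,0,0],[20,0.36,0,0,0]],
  ],
)

```text
t: 10.6
tcp_pos: [0.6323, 0.027, 0.1171]
tool_rot: [0.993, -0.12, -0.009, -0.0]
force: [-14.4, 3.1, 11.9]
finger_gap: 0.235
gripper_force: 7.6
```

```bash
python3 - <<'E'
from h import *
st()
E
```

```text
t 10.6 rack tcp mm [-2.740e+01  1.000e-01  1.171e+02] yaw units to align 0.02 F rack [-14.7  -0.5  11.9] gap 0.23 tilt -0.9999
```

Call:
drive_tool(
  motion=[
    [[20,-0.4,0,0,0],[20,-1,0,0,0],[20,-2,0,0,0],[20,-3,0,-1,0],[20,-3.5,0,-2.5,0],[0,-3.5,0,-4,0],[0,-3.5,0,-4,0]],
  ],
)

```text
t: 11.3
tcp_pos: [0.5421, 0.0499, 0.2439]
tool_rot: [0.993, -0.119, 0.008, -0.0]
force: [0.8, -0.2, 0.4]
finger_gap: 0.001
gripper_force: 0.0
```

```bash
python3 - <<'E'
from h import *
def inv(u,v,z): return least_squares(lambda p: proj("top",[p[0],p[1],z])[0]-[u,v],[.6,.2]).x.round(3)
for n,u,v,z in [("cup rim right",173,165,.1),("cup rim front",158,190,.1),("penR",155,190,.0),("red R",116,235,.06),("red top",94,216,.06)]: print(n,inv(u,v,z), (lambda w:(np.array([[np.cos(RK[2]),np.sin(RK[2])],[-np.sin(RK[2]),np.cos(RK[2])]])@(w-RK[:2])*1e3).round())(inv(u,v,z)))
st((-147,212,235))
E
```

```text
cup rim right [0.657 0.222] [-50. 195.]
cup rim front [0.603 0.25 ] [-109.  210.]
penR [0.625 0.29 ] [-98. 254.]
red R [0.511 0.347] [-222.  282.]
red top [0.551 0.397] [-195.  340.]
t 11.3 rack tcp mm [-120.5    0.8  243.9] yaw units to align 0.02 F rack [0.8 0.1 0.4] gap 0.0 tilt -0.9999
units [-0.87 -7.04  0.3 ]
```

Call:
drive_tool(
  motion=[
    [[0,-0.5,-1.5,0,0],[0,-1,-3,0,0],[0,-1.5,-4.5,0,0],[0,-2,-6,0,0],[0,-2.3,-7.5,0,0],[0,-2.3,-7.5,0,0],[0,-2.3,-7.5,0,0]],
  ],
)

```text
t: 12.0
tcp_pos: [0.5239, 0.286, 0.2367]
tool_rot: [0.993, -0.118, 0.0, 0.0]
force: [0.6, 0.1, 0.2]
finger_gap: 0.004
gripper_force: 0.0
```

```bash
python3 - <<'E'
from h import *
import cv2
st((-190,225,80))
a=manip.snapshot("side")[190:390,180:380,::-1]; b=manip.snapshot("top")[120:320,120:320,::-1]
cv2.imwrite("pics/c6.png",np.hstack([cv2.resize(i,None,fx=2,fy=2,interpolation=cv2.INTER_CUBIC) for i in(a,b)]))
E
```

```text
t 12.0 rack tcp mm [-194.7  225.6  236.7] yaw units to align 0.03 F rack [0.5 0.2 0.2] gap 0.0 tilt -1.0
units [0.15 0.02 5.22]
```

View pics/c6.png

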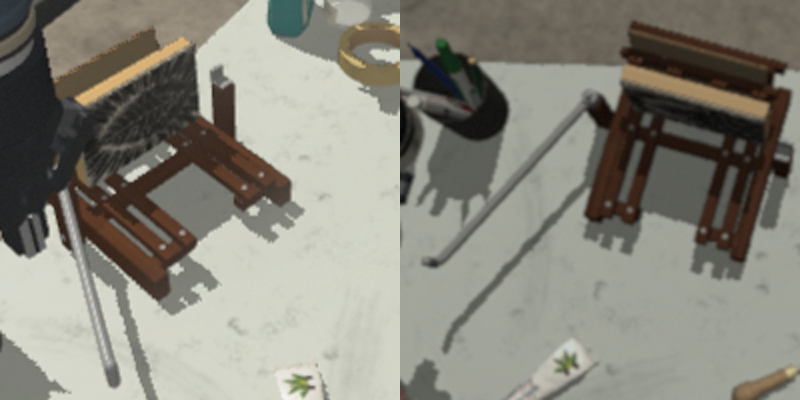

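The last picture shows the block upright and flush on the backrest, carved face forward, and the keeper still open. The bar tip is at crop (432,262). Next I lower the gripper outside the bar and compute the arc.

Call:
drive_tool(
  motion=[
    [[0,0,0,1.5,0],[0,0,0,3,0],[0,0.1,0,4.5,0],[0,0.1,0,5,0],[0,0.1,0,5,0],[0,0.1,0,5,0]],
  ],
)

```text
t: 12.7
tcp_pos: [0.5278, 0.2832, 0.0877]
tool_rot: [0.993, -0.121, 0.0, -0.0]
force: [0.1, -0.1, 0.6]
finger_gap: -0.001
gripper_force: 0.0
```

```bash
cat > arc.py <<'E'
from h import *
import sys
def arc(ks,rs,off):
    s=manip.sense(); Rt=R.from_quat(s["tool_rot"]).as_matrix(); st()
    out=[]
    for k,r in zip(ks,rs):
        p=np.array([-32-r*np.sin(k)-off*np.cos(k),106-r*np.cos(k)+off*np.sin(k),85])/1e3
        w=rackpt(RK,[p])[0]-s["tcp_pos"]; out.append((k.round(2),(Rt.T@w/.03).round(2).tolist()))
    print(*out,sep="\n")
arc(np.arange(2.02,0.99,-.11),np.linspace(190,178,10),16)
E
python3 arc.py
```

```text
t 12.7 rack tcp mm [-190.3  223.9   87.7] yaw units to align 0.0 F rack [ 0.1 -0.1  0.6] gap -0.0 tilt -1.0
(np.float64(2.02), [-0.2, 0.7, 0.09])
(np.float64(1.91), [-0.48, 1.33, 0.09])
(np.float64(1.8), [-0.68, 1.99, 0.09])
(np.float64(1.69), [-0.82, 2.66, 0.09])
(np.float64(1.58), [-0.88, 3.34, 0.09])
(np.float64(1.47), [-0.86, 4.01, 0.09])
(np.float64(1.36), [-0.77, 4.68, 0.09])
(np.float64(1.25), [-0.61, 5.32, 0.09])
(np.float64(1.14), [-0.38, 5.94, 0.09])
(np.float64(1.03), [-0.09, 6.53, 0.09])
```

Call:
drive_tool(
  motion=[
    [[0,-0.2,0.7,0.1,0],[0,-0.5,1.3,0.1,0],[0,-0.7,2,0.1,0],[0,-0.8,2.7,0.1,0],[0,-0.9,3.3,0.1,0],[0,-0.85,4,0.1,0],[0,-0.75,4.7,0.1,0],[0,-0.6,5.3,0.1,0],[0,-0.4,5.9,0.1,0],[0,-0.1,6.5,0.1,0]],
  ],
)

```text
t: 13.7
tcp_pos: [0.4792, 0.0946, 0.0865]
tool_rot: [0.993, -0.12, 0.002, -0.0]
force: [0.2, 1.4, 0.6]
finger_gap: 0.002
gripper_force: 0.1
```

```bash
sed -i '$d' arc.py; echo 'arc(np.arange(1.0,-.01,-.11),np.linspace(178,150,10),16)' >> arc.py; python3 arc.py
```

```text
t 13.7 rack tcp mm [-192.3   29.1   86.5] yaw units to align 0.01 F rack [-0.2  1.4  0.6] gap 0.0 tilt -1.0
(np.float64(1.0), [0.06, 0.19, 0.05])
(np.float64(0.89), [0.48, 0.69, 0.05])
(np.float64(0.78), [0.93, 1.13, 0.05])
(np.float64(0.67), [1.43, 1.51, 0.05])
(np.float64(0.56), [1.96, 1.83, 0.06])
(np.float64(0.45), [2.5, 2.08, 0.06])
(np.float64(0.34), [3.06, 2.27, 0.06])
(np.float64(0.23), [3.63, 2.39, 0.06])
(np.float64(0.12), [4.2, 2.45, 0.07])
(np.float64(0.01), [4.75, 2.44, 0.07])
```

Call:
drive_tool(
  motion=[
    [[0,0.1,0.2,0,0],[0,0.5,0.7,0,0],[0,0.9,1.1,0,0],[0,1.4,1.5,0,0],[0,1.95,1.8,0,0],[0,2.5,2.1,0,0],[0,3.05,2.25,0,0],[0,3.6,2.4,0,0],[0,4,2.4,0,0],[0,4.2,2.4,0,0]],
  ],
)

```text
t: 14.7
tcp_pos: [0.5852, -0.0053, 0.0847]
tool_rot: [0.993, -0.12, 0.001, 0.0]
force: [0.3, -0.3, -0.1]
finger_gap: 0.0
gripper_force: 0.1
```

Call:
drive_tool(
  motion=[
    [[0,0.1,0,0,0],[0,0.2,0,0,0],[0,0.3,0,0,0],[0,0.4,0,0,0],[0,0.5,0,0,0],[0,0.6,0,0,0],[0,0.6,0,0,0]],
  ],
)

```text
t: 15.4
tcp_pos: [0.5986, -0.0079, 0.0841]
tool_rot: [0.993, -0.12, -0.002, -0.0]
force: [-3.4, 1.2, 2.7]
finger_gap: -0.001
gripper_force: 2.3
```

```bash
python3 - <<'E'
from h import *
st()
E
```

```text
t 15.4 rack tcp mm [-51.8 -41.8  84.1] yaw units to align 0.02 F rack [-3.6  0.4  2.7] gap -0.0 tilt -1.0
```

Call:
drive_tool(
  motion=[
    [[0,0.15,0,0,0],[0,0.3,0,0,0],[0,0.3,0,0,0],[0,0.3,0,0,0]],
  ],
)

```text
t: 15.8
tcp_pos: [0.5987, -0.0079, 0.0834]
tool_rot: [0.993, -0.119, -0.012, -0.001]
force: [-18.7, 3.2, 12.7]
finger_gap: -0.001
gripper_force: 9.2
```

```bash
python3 - <<'E'
from h import *
st()
E
```

```text
t 15.8 rack tcp mm [-51.6 -41.8  83.4] yaw units to align 0.02 F rack [-18.9  -1.4  12.7] gap -0.0 tilt -0.9997
```

The bar is hard on its stop: no travel at 19 N. I back straight off and check by comparing images numerically.

Call:
drive_tool(
  motion=[
    [[0,-0.4,0,0,0],[0,-1.2,0,0,0],[0,-2.5,0,0,0],[0,-4,0,0,0],[0,-4.5,0,-1,0],[0,-4.5,1.5,-2.5,0],[0,-4.5,3,-4,0],[0,-4.5,4.5,-4,0],[0,-4.5,6,-4,0],[0,-4.5,6,-4,0]],
  ],
)

```text
t: 16.8
tcp_pos: [0.4366, -0.1587, 0.206]
tool_rot: [0.993, -0.122, 0.003, 0.002]
force: [-0.1, -0.8, 0.3]
finger_gap: -0.004
gripper_force: 0.0
```

```bash
python3 - <<'E'
from h import *
import cv2
st()
im={n:manip.snapshot(n) for n in("side","top")}
for n in im: cv2.imwrite(f"pics/end_{n}.png",im[n][:,:,::-1])
# expected bar at k=0 and k=0.08 ; find grey bright pixels across the bar in each view
for n in im:
  for r in (.04,.09,.14,.19):
    best=[]
    for k in np.arange(-.1,.3,.02):
        u,v=proj(n,rackpt(RK,[(-.032-r*np.sin(k),.106-r*np.cos(k),.1)]))[0]
        best.append(tuple(int(c) for c in im[n][int(round(v)),int(round(u))]))
    print(n,r,[f"{sum(b)//3}/{max(b)-min(b)}" for b in best])
for n in im:
  s0=cv2.imread(f"pics/{n}0.png")[:,:,::-1]
E
```

```text
t 16.8 rack tcp mm [-172.9 -227.   206. ] yaw units to align -0.02 F rack [ 0.1 -0.8  0.3] gap -0.0 tilt -1.0
side 0.04 ['37/5', '37/5', '43/4', '73/4', '73/4', '73/4', '90/2', '90/2', '107/3', '107/3', '106/3', '106/3', '107/3', '107/3', '107/3', '106/4', '106/4', '99/4', '99/4', '99/4']
side 0.09 ['46/6', '44/4', '47/6', '57/5', '70/5', '70/5', '104/3', '104/3', '108/4', '107/4', '104/5', '98/5', '81/5', '81/5', '66/7', '66/7', '48/5', '48/5', '60/6', '60/6']
side 0.14 ['58/6', '57/5', '47/5', '52/6', '58/6', '84/3', '99/4', '108/5', '106/3', '106/3', '81/4', '62/7', '53/5', '47/5', '48/5', '43/5', '46/4', '41/3', '42/4', '53/19']
side 0.19 ['62/6', '110/8', '194/14', '221/10', '220/10', '184/8', '169/6', '134/6', '104/5', '77/27', '67/31', '60/22', '57/21', '58/22', '58/21', '57/22', '57/22', '68/24', '64/25', '135/11']
top 0.04 ['40/7', '40/7', '40/7', '62/4', '66/6', '76/3', '76/3', '76/3', '78/2', '78/2', '78/2', '71/3', '68/4', '68/4', '53/15', '53/15', '53/15', '40/27', '45/34', '45/34']
top 0.09 ['16/2', '16/2', '19/3', '34/3', '59/3', '73/2', '73/2', '78/3', '74/3', '78/3', '93/5', '96/6', '101/6', '99/6', '72/8', '72/8', '41/16', '26/23', '26/22', '26/22']
top 0.14 ['27/3', '22/1', '21/3', '21/2', '27/3', '69/2', '79/2', '75/3', '74/3', '99/5', '99/7', '83/6', '56/11', '29/20', '27/22', '28/22', '25/22', '47/9', '87/4', '100/6']
top 0.19 ['39/27', '46/25', '38/22', '33/22', '41/20', '125/6', '145/5', '88/3', '35/25', '28/26', '26/20', '27/22', '25/22', '28/23', '33/18', '33/20', '40/15', '55/9', '69/6', '62/7']
```

The bar's offset in the images is a constant 6 mm or so along its length. That is a rack-fit shift, not an angle, so the bar is parallel to the shut position and at its stop. I'm handing in.

```bash
python3 -c "
from station import manip
print(manip.sign_off())"
```

```text
the job is handed in; nothing more can be done
None
```

I handed the job in: the block stands on its far edge against the backrest, carved face forward, and the keeper bar is shut against its stop. The sign-off gave no verdict, and I had no pictures left to look at the scene after shutting the bar.

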